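Close up bowl staves against the stop

TASK

The four wooden staves for a glued-up bowl stand in a row in the assembly channel. With the fingertips behind the last stave, push the whole row along the channel as one closed train, without ramming, until the first stave is fully home against the red stop and no gaps are left; then move the hand clear. Do not grip, lift or tip any stave, do not let the row come apart on the way, and leave the glue bottle, tin and mallet alone.

Things in the scene. Friction and masses are not known exactly. Their poses are not given: they have to be found in the camera images.
- channel: straight assembly channel fixed to the bench: plywood floor between two aluminium lips. 400 mm long along its own y axis, 119 mm wide along its own x axis, 99 mm between the lips. Origin at the middle of its underside, on the bench. Its floor is 8 mm above the bench, the lips' tops 22 mm
- stop: red end stop fixed across one end of the channel (it may be either end): 119 mm across the channel, 20 mm thick along it, 58 mm high, two black knobs on top reach 68 mm. Origin at the middle of its underside at bench height, so the face that the staves meet is 10 mm from it towards the channel's middle
- open_end: brass strip that ends the channel floor at the other, open end; 1 mm above the floor (9 mm above the bench), 20 mm long, nothing stands up there. Origin at the middle of its underside
- stave1: pale wooden stave, loose, 96 mm across the channel (own x), 40 mm along it (own y), 45 mm high, about 0.12 kg, drawn diagonals and a dark centre dot on top. Origin at the middle of its underside, on the channel floor. The four staves stand face to face in one row, in any order, 60 to 140 mm short of the stop; their sides have 1.5 mm play to each lip
- stave2: dark brown wooden stave, loose, 96 mm across the channel (own x), 40 mm along it (own y), 45 mm high, about 0.12 kg, drawn diagonals and a dark centre dot on top. Origin at the middle of its underside, on the channel floor. The four staves stand face to face in one row, in any order, 60 to 140 mm short of the stop; their sides have 1.5 mm play to each lip
- stave3: mid-brown wooden stave, loose, 96 mm across the channel (own x), 40 mm along it (own y), 45 mm high, about 0.12 kg, drawn diagonals and a dark centre dot on top. Origin at the middle of its underside, on the channel floor. The four staves stand face to face in one row, in any order, 60 to 140 mm short of the stop; their sides have 1.5 mm play to each lip
- stave4: reddish wooden stave, loose, 96 mm across the channel (own x), 40 mm along it (own y), 45 mm high, about 0.12 kg, drawn diagonals and a dark centre dot on top. Origin at the middle of its underside, on the channel floor. The four staves stand face to face in one row, in any order, 60 to 140 mm short of the stop; their sides have 1.5 mm play to each lip
- glue: glue bottle standing beside the channel on the robot's side, white with a yellow label and orange cap, 52 mm across, 130 mm high, loose. Origin at the middle of its underside. Leave alone
- wax: low round tin with a pale metal lid and green side on the far side of the channel, 68 mm across, 35 mm high, loose. Origin at the middle of its underside. Leave alone
- mallet: wooden mallet lying on the far side of the channel, 235 mm long along its own x axis (head to +x, 54 mm thick), loose. Origin on its underside, 95 mm from the handle's end. Leave alone

How it is judged (in metres and radians):
At the end, for the whole second after the job is handed in: All four staves lie flat on the channel floor, at rest, packed against the red stop: the gaps between stop and staves add up to less than 5 mm (every stave's centre within 155 mm of the stop's centre) (horizontal distance between each of stave1, stave2, stave3, stave4 and stop below 0.155 m and z of stave1 in the frame of channel between 0.005 and 0.011 m and angle between each of stave1, stave2, stave3, stave4's own z axis and vertical below 0.08 rad and linear speed of each of stave1, stave2, stave3, stave4 below 0.01 m/s and z of stave2 in the frame of channel between 0.005 and 0.011 m and z of stave3 in the frame of channel between 0.005 and 0.011 m and z of stave4 in the frame of channel between 0.005 and 0.011 m); the robot touches nothing.
It fails at once if a stave is lifted or tipped up off the channel floor (z of any of stave1, stave2, stave3, stave4 in the frame of channel above 0.018 m or angle between any of stave1, stave2, stave3, stave4's own z axis and vertical above 0.3 rad).
It fails at once if the row comes apart: its gaps add up to more than 10 mm (horizontal distance between stave1 and stave2 above 0.13 m or horizontal distance between any of stave1, stave2 and stave3 above 0.13 m or horizontal distance between any of stave1, stave2, stave3 and stave4 above 0.13 m).
It fails at once if the stop is rammed with more than 60 N (contact force between any of stave1, stave2, stave3, stave4 and stop above 60 N).
It fails at once if the glue bottle, the tin or the mallet is moved more than 15 mm or knocked over (distance of any of glue, wax, mallet from where it was at the start of the episode above 0.015 m or angle between glue's own z axis and vertical above 0.3 rad).
It also fails if it takes over 42 s, if anything falls off the work surface, if the arm or the gripper's body presses on something with over 40 N, if the wrist force passes 120 N, or if a joint passes its speed limit or range.

ROBOT

A 6-joint arm with a two-finger parallel gripper is mounted at the origin on the work surface. World frame = base frame: x ahead of the robot, y to its left, z up, the work surface at z = 0. Lengths are in m, angles in degrees, forces in N, time in s.
With the tool pointing down it reaches from about 0.4 to 0.825 m from the base axis. Payload 7 kg.
Tool frame: the origin (TCP) lies midway between the tips of the shut fingers; the grasp point (between the pads) lies 19 mm behind it (ctrl.hold_point_z is the distance from the TCP to the grasp point, in m); z points along the fingers, x is the direction in which the jaws open and shut, and the axes are right-handed (so a half turn about z gives the same grasp; the last joint's range is limited). The gripper opens to 88 mm and grips with 3 to 60 N. Pads are 19 mm wide; open, the fingers measure 130 mm over their backs; the gripper's body (78 mm by 193 mm) begins 47 mm behind the grasp point.
Start: joints at [89.215, 20.546, 0.682, 0, -70.136, -16.507], TCP at [0.201, 0.644, 0.187] pointing down, gripper open.
Joint ranges: [-176.03, 176.03], [-82.01, 121.73], [-58.28, 71.71], [-173.87, 95.51], [-174.79, -0.11], [-173.66, 173.66]. Speed limits (degrees/s): [136.94, 136.94, 172.46, 180, 180, 180].

INTERFACE

Orientations are given as [roll, pitch, yaw] about the fixed x, y, z axes, in that order (R = Rz(yaw) Ry(pitch) Rx(roll)).
In Python, from plant import ctrl gives the robot as it stands.
- The arm moves only by the tool apply_moves, never from a script. Its argument "motion" is a list of rows, each a list of 2 entries, a list of its own where there are three numbers: the shift along the world's x, y, z in cm, then the turn about the world's z in degrees. In form: [[[tx, ty, tz], roll], ...]. A call has 1 to 10 rows; each row is the pose to reach, as a shift and turn from the pose commanded when the call began; what a row does not reach only later rows make up. A row lasts 1/10 s, in which the tool goes at most 50 mm and 8.59 degrees, less where a joint would pass 70% of its speed; a pose out of reach is approached as far as the arm can. A call with a gripper value outside its range is refused whole. "hand" is the finger opening in cm, from 0 to 8.76, set as the call begins (left out, the last holds). The fingers move at their own pace and stop on an object; the grip force is fixed at half the most. Time passes only in rows, so rows that repeat a pose let the fingers close. It gives the time, the measured TCP pose, the force and the opening at its end, in the units of the state.
- ctrl.get_obs(): the state, without advancing time (a new reading comes with each control period).
- ctrl.snapshot(name): name is "side" or "top" or "wrist"; returns (picture, depth): 400x640x3 uint8, blue, green, red; 400x640 float32, m along the optical axis (not along the pixel's ray), 0 where there is no reading.
- ctrl.camera_model(name): a dict with "fx", "fy", "cx", "cy" (pixels), "k1" (the pictures are not rectified: a ray, as slopes to the right and down, at radius r is drawn at 1 + k1 r^2 times it, then the intrinsics apply), "cam_to_world" (4x4, takes a point from camera to world coordinates); the wrist camera has in their place "tool_from_camera" (4x4, takes a point from camera to tool coordinates, whose origin is the TCP and whose axes are the tool frame's). Camera axes: x right, y down, z forward; pixel columns grow to the right and rows downward; lengths in m; the calibration is good to about 2 mm. A picture is of the moment at which its call begins: read the wrist's pose just before it. camera_model takes no time and is no camera call.
- ctrl.close_job(): hands the job in, once; it reports no verdict.
The state is a dict: "clock": time; "joint_pos": joint angles; "qvel": joint speeds; "tau": joint torques, N m; "tool_pos": TCP position; "orientation": TCP orientation; "force": force on the tool from outside, world axes, zero at the start; "moment": the same for the moment, N m; "opening": finger opening in m.
Only numpy, scipy, OpenCV 4.12 (cv2) and the standard library are available. Lean on these libraries where they do the work, as an engineer would, in place of code of your own. Each camera call takes 0.05 s, during which the arm holds its last target.

## Working session

There is one attempt and no reset: what is moved stays moved. The work goes in short steps, Python scripts to look and compute and a tool call to move; the robot and the scene stay as the last step left them, time stands still between calls to the robot, and variables do not carry over. Pictures are saved under pics/ and viewed, and the job is handed in when it is done.

Besides the shell and the picture viewer there is one more tool, called after "Request:" as name([rows], argument=value, ...), one row to a line, values as JSON. apply_moves: Moves the arm, as the interface text tells. Its arguments: {"type":"object","properties":{"motion":{"type":"array"},"hand":{"type":"number"}},"required":["motion"]}

```bash
mkdir -p pics; ls; python3 - <<'E'
from plant import ctrl
import cv2,numpy as np
o=ctrl.get_obs();print(o)
for n in("top","side"):
    p,d=ctrl.snapshot(n);cv2.imwrite(f"pics/{n}0.png",p);np.save(f"pics/{n}0.npy",d);print(n,ctrl.camera_model(n))
E
```

```text
pics
{'clock': 0.0, 'joint_pos': array([ 8.92138774e+01,  2.05921487e+01,  6.33580243e-01, -2.10303553e-02,
       -7.01361611e+01, -1.65075190e+01]), 'qvel': array([-0.08781169,  0.03887617, -0.02497593, -0.09330081,  0.00189159,
        0.02834792]), 'tau': array([ 8.45148634e-05, -5.82722747e+01,  2.93042600e+01,  6.99670047e+00,
        6.81356833e-03, -1.50049505e-04]), 'tool_pos': array([0.20050975, 0.64394273, 0.18651036]), 'orientation': array([-1.79992036e+02, -9.64428775e-02, -1.07300811e+02]), 'force': array([-0.9310965 , -1.07825393,  0.25094066]), 'moment': array([ 0.00863604,  0.01718362, -0.0063709 ]), 'opening': 0.08745174425642503}
top {'fx': 489.8281878422924, 'fy': 489.8281878422924, 'cx': 321.1512759968555, 'cy': 202.71162458214903, 'k1': -0.0859332176025562, 'cam_to_world': array([[-2.67124754e-02, -9.85974698e-01,  1.64743250e-01,
         4.01336312e-01],
       [-9.99637207e-01,  2.69157246e-02, -9.98892890e-04,
         3.87412432e-02],
       [-3.44930082e-03, -1.64710165e-01, -9.86335979e-01,
         1.12103533e+00],
       [ 0.00000000e+00,  0.00000000e+00,  0.00000000e+00,
         1.00000000e+00]])}
side {'fx': 440.52327235246395, 'fy': 440.52327235246395, 'cx': 323.150229277, 'cy': 196.7332641676213, 'k1': -0.0643437833259279, 'cam_to_world': array([[-0.94066047, -0.25061008,  0.22880662,  0.39274731],
       [-0.33931898,  0.68561896, -0.64404136,  0.56204307],
       [ 0.0045291 , -0.68346268, -0.72997141,  0.6769309 ],
       [ 0.        ,  0.        ,  0.        ,  1.        ]])}
```

View pics/top0.png

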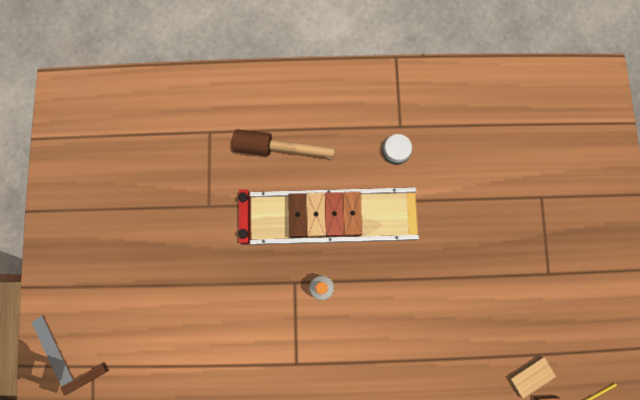

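View pics/side0.png

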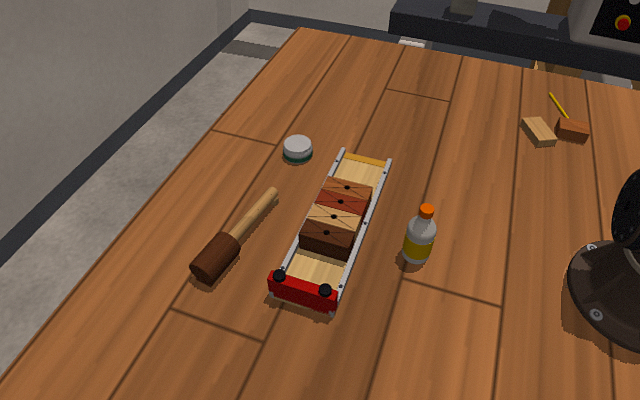

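The top view shows the stop at about (243,217), the brass end at (412,214), and stave dots at (297,214), (316,214), (334,213) and (352,213). The glue bottle is at (321,288) and the tin at (397,149). The side view agrees with this.

```bash
cat > h.py <<'E'
import numpy as np,cv2
from plant import ctrl
def ray(n,u,v):
    m=ctrl.camera_model(n);K=np.array([[m['fx'],0,m['cx']],[0,m['fy'],m['cy']],[0,0,1]])
    p=cv2.undistortPoints(np.array([[[u,v]]],float),K,np.array([m['k1'],0,0,0,0]))[0,0]
    return m['cam_to_world'],np.array([p[0],p[1],1])
def atz(n,u,v,z):
    T,r=ray(n,u,v);d=T[:3,:3]@r;o=T[:3,3];return o+d*(z-o[2])/d[2]
def dep(n,u,v,D):
    T,r=ray(n,u,v);return T[:3,:3]@(r*D[int(round(v)),int(round(u))])+T[:3,3]
E
python3 - <<'E'
from h import *
p=cv2.imread('pics/top0.png')
cv2.imwrite('pics/crop0.png',cv2.resize(p[170:270,225:425],None,fx=4,fy=4,interpolation=cv2.INTER_CUBIC))
D=np.load('pics/top0.npy');np.set_printoptions(precision=4,suppress=True)
for nm,u,v,z in [('knob',242,197,.068),('knob',242,234,.068),('s2',297.5,214.5,.053),('s1',316,214,.053),('s4',334.5,213.5,.053),('s3',352.5,213,.053),('brassU',412,194,.009),('brassD',412,235,.009),('glue',321,288,.13),('wax',397,148,.035),('lip',265,193,.022),('lip',395,190,.022)]:
    print(nm,atz('top',u,v,z),dep('top',u,v,D))
E
```

```text
knob [0.5946 0.2106 0.068 ] [0.5939 0.21   0.0719]
knob [0.5133 0.2107 0.068 ] [0.5131 0.2104 0.0698]
s2 [0.5548 0.0904 0.053 ] [0.5549 0.0905 0.0526]
s1 [0.5548 0.0497 0.053 ] [0.5556 0.0497 0.0478]
s4 [0.5548 0.0089 0.053 ] [0.5543 0.009  0.0564]
s3 [ 0.5549 -0.0308  0.053 ] [ 0.5547 -0.0307  0.0543]
brassU [ 0.6018 -0.1731  0.009 ] [ 0.6027 -0.1741  0.0038]
brassD [ 0.5067 -0.1677  0.009 ] [ 0.5055 -0.1654  0.0215]
glue [0.3941 0.0427 0.13  ] [0.3942 0.0426 0.1328]
wax [ 0.7053 -0.1399  0.035 ] [ 0.7049 -0.1397  0.0365]
lip [0.6109 0.1653 0.022 ] [0.6104 0.1651 0.0245]
lip [ 0.6098 -0.1321  0.022 ] [ 0.6094 -0.1317  0.0242]
```

View pics/crop0.png

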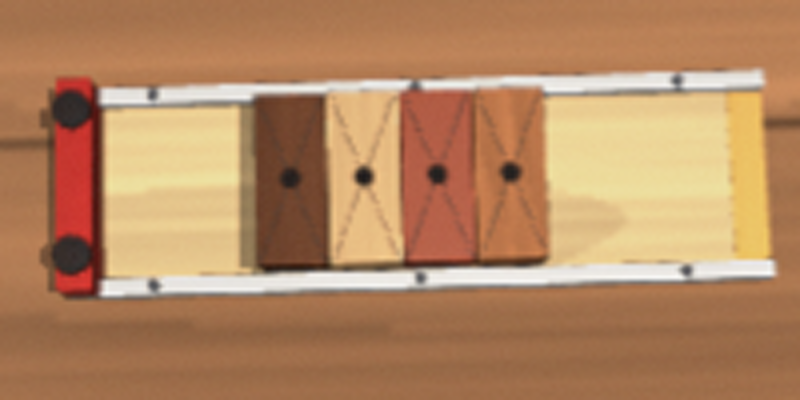

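Channel runs along world y to within about 0.2°, centreline x≈0.554. The row's back face is at y≈-0.051, and it has about 90 mm to travel in +y. The plan is to put the two fingers side by side across the channel (jaw axis along x, about 4 cm open), which needs a turn of -72.7°. First I move in high.

Request:
apply_moves([
  [[3, -2.4, 0.5], -7],
  [[6, -4.8, 1], -14],
  [[9, -7.2, 1.5], -21],
  [[12, -9.6, 2], -28],
  [[15, -12, 2.5], -35],
  [[18, -14.4, 3], -42],
  [[21, -16.8, 3], -49],
  [[24, -19.2, 3], -56],
  [[27, -21.6, 3], -63],
  [[30, -24, 3], -70],
], hand=4)

```text
clock: 1.1
tool_pos: [0.5015, 0.4032, 0.2171]
orientation: [-180.0, -0.0, -177.6]
force: [0.8, 0.2, 0.2]
opening: 0.0399
```

Request:
apply_moves([
  [[1, -4, 0], -2.5],
  [[2, -8, 0], -2.5],
  [[3, -12, 0], -2.5],
  [[4, -16, 0], -2.5],
  [[5.2, -20, 0], -2.5],
  [[5.2, -24, 0], -2.5],
  [[5.2, -28, 0], -2.5],
  [[5.2, -32, 0], -2.5],
  [[5.2, -36, 0], -2.5],
  [[5.2, -40, 0], -2.5],
])

```text
clock: 2.1
tool_pos: [0.5521, 0.0029, 0.2173]
orientation: [180.0, -0.0, -179.8]
force: [1.4, -0.3, 0.6]
opening: 0.0401
```

Request:
apply_moves([
  [[0, -4, 0], 0],
  [[0, -7, 0], 0],
  [[0, -9, 0], 0],
  [[0, -10.2, 0], 0],
  [[0, -10.6, 0], 0],
  [[0, -10.6, 0], 0],
  [[0, -10.6, 0], 0],
])

```text
clock: 2.8
tool_pos: [0.5527, -0.1008, 0.2174]
orientation: [180.0, -0.0, -179.8]
force: [-0.1, 0.4, 0.1]
opening: 0.0402
```

```bash
python3 - <<'E'
from h import *
o=ctrl.get_obs();print(o['tool_pos'],o['orientation'],o['joint_pos'],o['force'])
for n in("wrist","side"):
    p,d=ctrl.snapshot(n);cv2.imwrite(f"pics/{n}1.png",p)
E
```

```text
[ 0.55270058 -0.10076813  0.21735276] [ 1.79991932e+02 -7.67949910e-03 -1.79756515e+02] [ 9.62199891e+00  8.84980271e+00 -1.11703003e+01 -9.80317326e-03
 -6.99861594e+01 -9.37515923e+00] [-0.08136054  0.41189515  0.08245473]
```

View pics/wrist1.png

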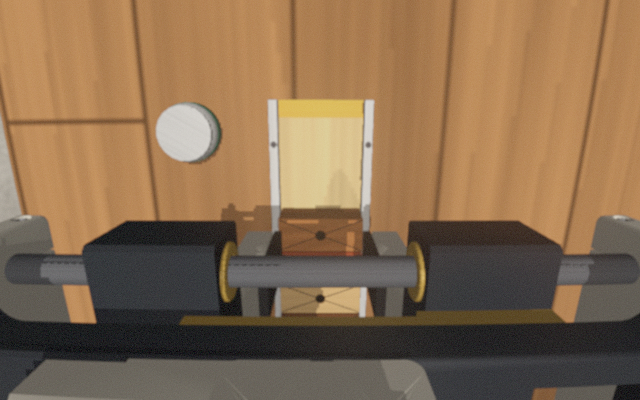

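View pics/side1.png

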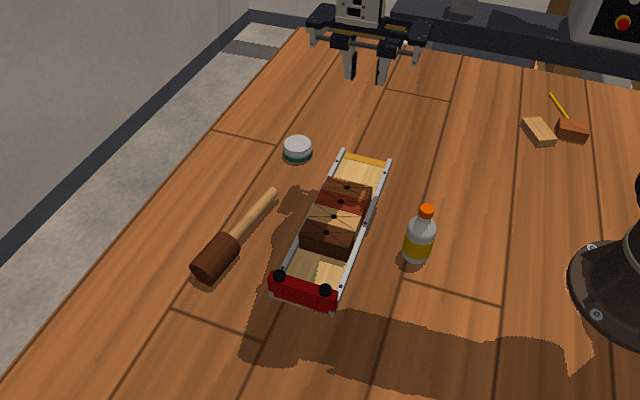

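The wrist view shows the channel centred between the fingers (lips at columns 272 and 370, last dot at 320). The side view shows the hand clear of everything. Now I go down behind the last stave.

Request:
apply_moves([
  [[0.1, 0, -3], 0],
  [[0.1, 0, -6], 0],
  [[0.1, 0, -9], 0],
  [[0.1, 0, -12], 0],
  [[0.1, 0, -14.5], 0],
  [[0.1, 0, -16.5], 0],
  [[0.1, 0, -18], 0],
  [[0.1, 0, -19], 0],
  [[0.1, 0, -19.5], 0],
  [[0.1, 0, -19.5], 0],
])

```text
clock: 3.9
tool_pos: [0.5536, -0.1013, 0.0222]
orientation: [-180.0, -0.0, -179.8]
force: [-0.3, 0.4, 1.1]
opening: 0.04
```

```bash
python3 - <<'E'
from h import *
o=ctrl.get_obs();print(o['tool_pos'],o['orientation'],o['force'])
for n in("top","side"):
    p,d=ctrl.snapshot(n);cv2.imwrite(f"pics/{n}2.png",cv2.resize(p[130:270,225:425] if n=="top" else p[100:320,230:460],None,fx=3,fy=3,interpolation=cv2.INTER_CUBIC)[:600])
E
```

```text
[ 0.55358221 -0.10125921  0.0221975 ] [-1.79994244e+02 -3.24287534e-02 -1.79766473e+02] [-0.32131337  0.43000812  1.092413  ]
```

View pics/side2.png

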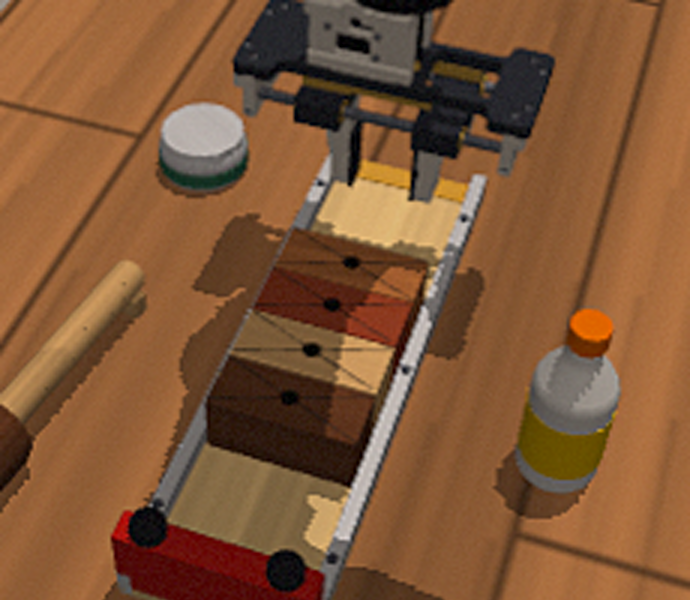

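View pics/top2.png

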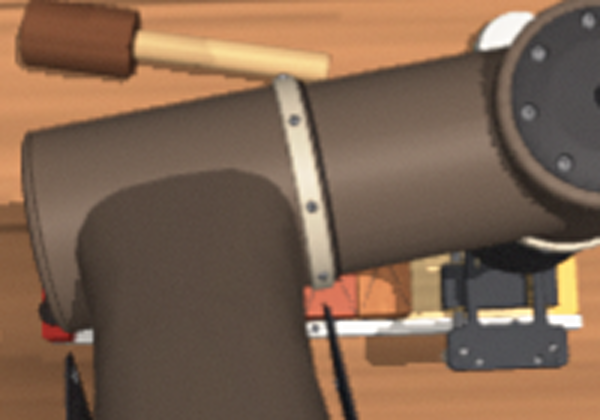

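The side view shows both fingertips standing in the channel behind the mid-brown stave, clear of both lips. In the top view the arm hides most of the row. I approach slowly to contact.

Request:
apply_moves([
  [[0, 0.6, 0], 0],
  [[0, 1.2, 0], 0],
  [[0, 1.8, 0], 0],
  [[0, 2.2, 0], 0],
  [[0, 2.6, 0], 0],
  [[0, 2.9, 0], 0],
  [[0, 3.1, 0], 0],
  [[0, 3.3, 0], 0],
  [[0, 3.4, 0], 0],
  [[0, 3.5, 0], 0],
])

```text
clock: 5.0
tool_pos: [0.5536, -0.0665, 0.0224]
orientation: [-180.0, -0.0, -179.8]
force: [-0.3, 0.2, -0.1]
opening: 0.0398
```

Request:
apply_moves([
  [[0, 0.1, 0], 0],
  [[0, 0.2, 0], 0],
  [[0, 0.3, 0], 0],
  [[0, 0.4, 0], 0],
  [[0, 0.5, 0], 0],
  [[0, 0.6, 0], 0],
  [[0, 0.7, 0], 0],
  [[0, 0.8, 0], 0],
  [[0, 0.9, 0], 0],
  [[0, 1.0, 0], 0],
])

```text
clock: 6.0
tool_pos: [0.5537, -0.0564, 0.0225]
orientation: [-180.0, 0.0, -179.8]
force: [-0.1, -0.6, -0.3]
opening: 0.0399
```

```bash
python3 - <<'E'
from h import *
o=ctrl.get_obs();print(o['clock'],o['tool_pos'],o['orientation'],o['force'])
for n in ["side"]:
    p,d=ctrl.snapshot(n);cv2.imwrite(f"pics/{n}3.png",cv2.resize(p[100:300,230:460],None,fx=3,fy=3,interpolation=cv2.INTER_CUBIC))
E
```

```text
6.0 [ 0.553658   -0.05644425  0.02245614] [-1.79999332e+02  1.33693897e-03 -1.79789723e+02] [-0.12563109 -0.57057095 -0.31881871]
```

View pics/side3.png

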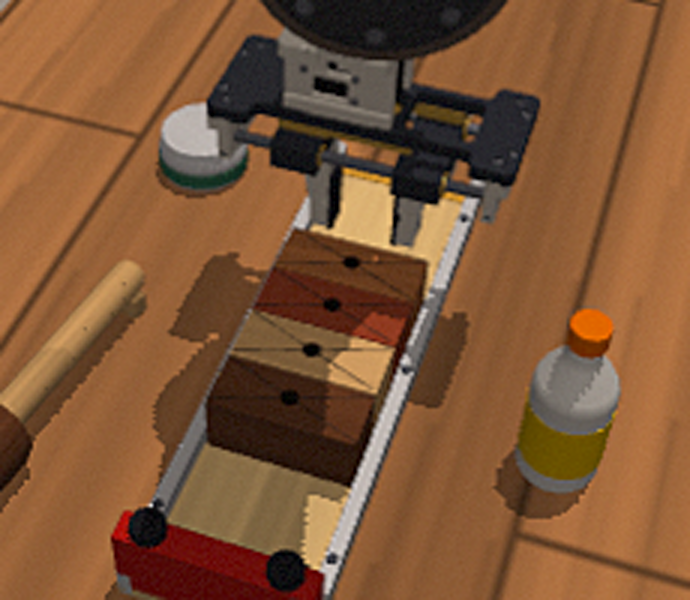

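The row has not moved (dots still at (351,262) to (289,397) in the crop), so the fingers are about at the face. I continue gently.

Request:
apply_moves([
  [[0, 0.1, 0], 0],
  [[0, 0.2, 0], 0],
  [[0, 0.3, 0], 0],
  [[0, 0.4, 0], 0],
  [[0, 0.5, 0], 0],
  [[0, 0.6, 0], 0],
  [[0, 0.7, 0], 0],
  [[0, 0.8, 0], 0],
  [[0, 0.9, 0], 0],
  [[0, 1.0, 0], 0],
])

```text
clock: 7.05
tool_pos: [0.5536, -0.0465, 0.0225]
orientation: [180.0, 0.0, -179.8]
force: [0.4, 0.1, 0.0]
opening: 0.0403
```

Request:
apply_moves([
  [[0, 0.1, 0], 0],
  [[0, 0.25, 0], 0],
  [[0, 0.4, 0], 0],
  [[0, 0.6, 0], 0],
  [[0, 0.8, 0], 0],
  [[0, 1.0, 0], 0],
  [[0, 1.2, 0], 0],
  [[0, 1.4, 0], 0],
  [[0, 1.55, 0], 0],
  [[0, 1.7, 0], 0],
])

```text
clock: 8.05
tool_pos: [0.5536, -0.0294, 0.0225]
orientation: [180.0, 0.0, -179.8]
force: [-0.3, -0.3, 0.6]
opening: 0.04
```

```bash
python3 - <<'E'
from h import *
o=ctrl.get_obs();print(o['clock'],o['tool_pos'],o['orientation'],o['force'])
for n in ["side"]:
    p,d=ctrl.snapshot(n);cv2.imwrite(f"pics/{n}4.png",cv2.resize(p[100:300,230:460],None,fx=3,fy=3,interpolation=cv2.INTER_CUBIC))
E
```

```text
8.05 [ 0.5536423  -0.02938038  0.02247617] [ 1.79999876e+02  6.97124259e-04 -1.79788544e+02] [-0.25573093 -0.31755695  0.62128194]
```

View pics/side4.png

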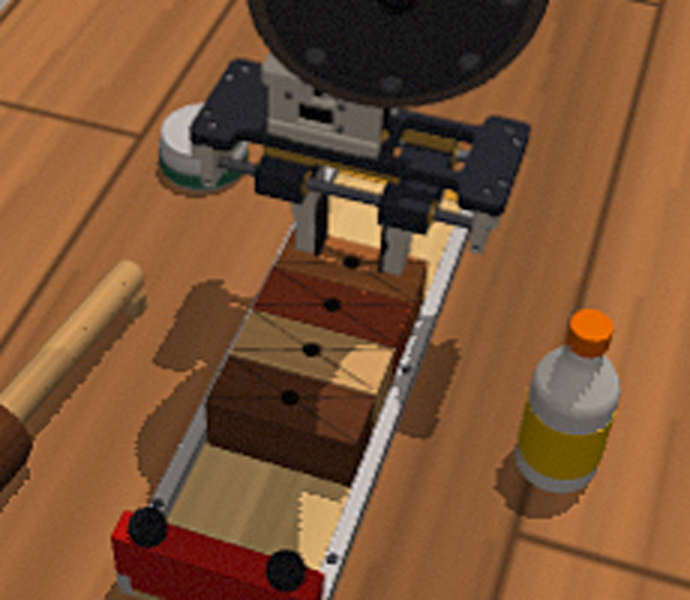

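The fingers now overlap the last stave in the picture, yet the dots have not moved and no force shows, so they seem to be above the stave. I check the tip height by depth before moving on.

```bash
python3 - <<'E'
from h import *
np.set_printoptions(precision=4,suppress=True)
p,D=ctrl.snapshot("side");np.save('pics/side5.npy',D)
for cx,cy in [(390,272),(395,268),(390,262),(385,245),(310,250),(310,240),(351,262),(332,304),(311,349),(289,397),(420,275)]:
    u,v=230+cx/3-.33,100+cy/3-.33; print(cx,cy,dep('side',u,v,D))
p,D=ctrl.snapshot("wrist");cv2.imwrite('pics/wrist5.png',p)
o=ctrl.get_obs();print(o['tool_pos'],o['joint_pos'])
E
```

```text
390 272 [ 0.524  -0.0176  0.0654]
395 268 [ 0.521  -0.0178  0.07  ]
390 262 [ 0.525  -0.0195  0.0725]
385 245 [ 0.5292 -0.0194  0.0864]
310 250 [ 0.5789 -0.0191  0.0651]
310 240 [ 0.5787 -0.018   0.0754]
351 262 [ 0.5537 -0.03    0.0523]
332 304 [0.553  0.0122 0.0546]
311 349 [0.5536 0.0518 0.0536]
289 397 [0.5539 0.0918 0.0529]
420 275 [ 0.5073 -0.0332  0.0533]
[ 0.5537 -0.0294  0.0225] [ 17.1966  18.7552 -26.4246  -0.0004 -44.8175 -16.9791]
```

View pics/wrist5.png

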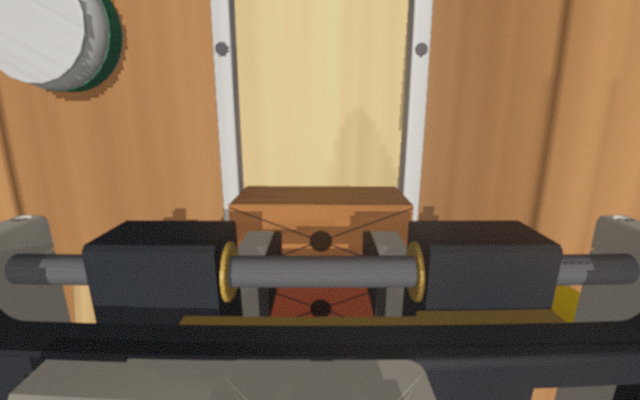

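The fingertips are really about 4 cm higher than the reported TCP height: depth puts the tip at z≈0.065, where tool_pos says 0.0225. x and y do agree. I measure this properly, along with the gripper body's height, before going lower.

```bash
python3 - <<'E'
from h import *
np.set_printoptions(precision=4,suppress=True)
D=np.load('pics/side5.npy')
m=ctrl.camera_model('side');K=np.array([[m['fx'],0,m['cx']],[0,m['fy'],m['cy']],[0,0,1]])
uu,vv=np.meshgrid(np.arange(640),np.arange(400))
n=cv2.undistortPoints(np.stack([uu,vv],-1).reshape(-1,1,2).astype(float),K,np.array([m['k1'],0,0,0,0])).reshape(400,640,2)
P=np.concatenate([n,np.ones((400,640,1))],-1)*D[...,None]
W=P@m['cam_to_world'][:3,:3].T+m['cam_to_world'][:3,3]
for nm,u in (('fingerR',358),('fingerR',362),('fingerR',364),('fingerL',333),('plateR',390),('plateL',298)):
    print(nm,u)
    for v in range(120,200,3):
        if D[v,u]>0: print(v,W[v,u])
E
```

```text
fingerR 358
120 [0.478  0.2217 0.4142]
123 [0.4778 0.2215 0.4104]
126 [0.4778 0.2204 0.406 ]
129 [0.4779 0.2193 0.4014]
132 [0.4779 0.2181 0.3966]
135 [0.4779 0.2173 0.3922]
138 [ 0.5387 -0.0307  0.1807]
141 [ 0.5387 -0.0323  0.1726]
144 [ 0.5404 -0.0412  0.1582]
147 [ 0.535  -0.0207  0.1689]
150 [ 0.5324 -0.0119  0.1699]
153 [ 0.5303 -0.0051  0.1692]
156 [ 0.5297 -0.0046  0.1628]
159 [ 0.53   -0.0077  0.153 ]
162 [ 0.5282 -0.0022  0.1511]
165 [0.526  0.0054 0.1512]
168 [0.5249 0.0079 0.1466]
171 [0.5239 0.0101 0.1416]
174 [0.5239 0.0084 0.1327]
177 [ 0.5299 -0.0191  0.098 ]
180 [ 0.5299 -0.0214  0.0879]
183 [ 0.5291 -0.0202  0.0812]
186 [ 0.5284 -0.0192  0.0742]
189 [ 0.5275 -0.0177  0.0678]
192 [ 0.5282 -0.0231  0.0539]
195 [ 0.5266 -0.0185  0.0505]
198 [ 0.5233 -0.0065  0.0551]
fingerR 362
120 [0.4739 0.2219 0.4154]
123 [0.4741 0.2199 0.4103]
126 [0.4743 0.2183 0.4054]
129 [0.4737 0.2195 0.4027]
132 [0.4742 0.2163 0.3963]
135 [0.4736 0.2176 0.3936]
138 [ 0.5352 -0.0467  0.1694]
141 [ 0.5329 -0.0386  0.1694]
144 [ 0.53   -0.0282  0.1714]
147 [ 0.5293 -0.0276  0.1651]
150 [ 0.57   -
[... 2937 characters left out ...]
]
129 [ 0.7407 -0.2289  0.    ]
132 [ 0.7354 -0.2161  0.0017]
135 [ 0.6473 -0.0155  0.1687]
138 [ 0.6435 -0.0061  0.17  ]
141 [ 0.6411 -0.0002  0.1683]
144 [0.637  0.0097 0.1703]
147 [0.6379 0.0083 0.162 ]
150 [0.6368 0.0114 0.1577]
153 [0.637  0.0116 0.1507]
156 [0.6383 0.0093 0.1412]
159 [0.6381 0.0105 0.1348]
162 [ 0.6926 -0.1112  0.0061]
165 [ 0.692 -0.109 -0.001]
168 [ 0.6871 -0.0972  0.0017]
171 [ 0.6843 -0.0901 -0.0003]
174 [ 0.681  -0.0819 -0.001 ]
177 [ 0.6764 -0.0707  0.0015]
180 [ 0.6737 -0.0639 -0.0005]
183 [ 0.67   -0.055  -0.0001]
186 [ 0.6668 -0.0469 -0.0006]
189 [ 0.6629 -0.0374  0.0007]
192 [ 0.6597 -0.0294  0.0004]
195 [ 0.6563 -0.0211  0.0006]
198 [ 0.6525 -0.0119  0.002 ]
```

Fingertips are at z≈0.063 and the body's underside at ≈0.13, 66 mm above them as specified. So the gripper itself matches its description and the reported TCP z reads about 41 mm low. The staves are untouched. I back off at this height and go down a further 4 cm, in two parts.

Request:
apply_moves([
  [[0, -1, 0], 0],
  [[0, -2, 0], 0],
  [[0, -3.2, 0], 0],
  [[0, -4.4, 0], 0],
  [[0, -5.6, 0], 0],
  [[0, -6.5, 0], 0],
  [[0, -7.2, 0], 0],
  [[0, -7.2, 0], 0],
])

```text
clock: 9.0
tool_pos: [0.5535, -0.1025, 0.0224]
orientation: [-180.0, -0.0, -179.9]
force: [0.4, -0.0, 1.0]
opening: 0.0398
```

Request:
apply_moves([
  [[0, 0, -0.5], 0],
  [[0, 0, -1], 0],
  [[0, 0, -1.5], 0],
  [[0, 0, -2], 0],
  [[0, 0, -2.5], 0],
  [[0, 0, -2.8], 0],
  [[0, 0, -3], 0],
  [[0, 0, -3], 0],
])

```text
clock: 9.8
tool_pos: [0.5535, -0.1015, -0.0078]
orientation: [-180.0, -0.0, -179.8]
force: [-0.1, -0.2, -0.0]
opening: 0.0398
```

```bash
cat >> h.py <<'E'
def cloud(n,D):
    m=ctrl.camera_model(n);K=np.array([[m['fx'],0,m['cx']],[0,m['fy'],m['cy']],[0,0,1]])
    uu,vv=np.meshgrid(np.arange(640),np.arange(400))
    q=cv2.undistortPoints(np.stack([uu,vv],-1).reshape(-1,1,2).astype(float),K,np.array([m['k1'],0,0,0,0])).reshape(400,640,2)
    P=np.concatenate([q,np.ones((400,640,1))],-1)*D[...,None]
    return P@m['cam_to_world'][:3,:3].T+m['cam_to_world'][:3,3]
E
python3 - <<'E'
from h import *
np.set_printoptions(precision=4,suppress=True)
p,D=ctrl.snapshot("side");o=ctrl.get_obs();print(o['clock'],o['tool_pos'],o['force'])
W=cloud('side',D);y=o['tool_pos'][1]
for x0 in (.525,.58):
    for z in np.arange(.012,.06,.004):
        s=(abs(W[...,0]-x0)<.008)&(abs(W[...,1]-y-.01)<.005)&(abs(W[...,2]-z)<.002); print(x0,round(z,3),s.sum(),end=' | ')
    print()
cv2.imwrite("pics/side6.png",cv2.resize(p[100:300,230:460],None,fx=3,fy=3,interpolation=cv2.INTER_CUBIC))
E
```

```text
9.85 [ 0.5536 -0.1015 -0.0076] [-0.0763  0.3585  0.2806]
0.525 0.012 0 | 0.525 0.016 0 | 0.525 0.02 0 | 0.525 0.024 0 | 0.525 0.028 1 | 0.525 0.032 0 | 0.525 0.036 9 | 0.525 0.04 7 | 0.525 0.044 13 | 0.525 0.048 10 | 0.525 0.052 12 | 0.525 0.056 8 | 
0.58 0.012 0 | 0.58 0.016 0 | 0.58 0.02 0 | 0.58 0.024 0 | 0.58 0.028 1 | 0.58 0.032 3 | 0.58 0.036 9 | 0.58 0.04 10 | 0.58 0.044 12 | 0.58 0.048 11 | 0.58 0.052 13 | 0.58 0.056 9 |
```

View pics/side6.png

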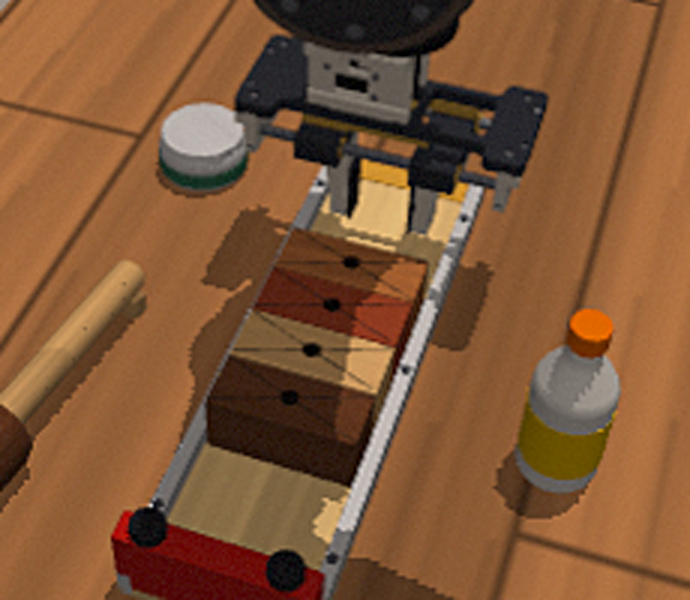

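The tips are at z≈0.033 and not occluded, and the 41 mm offset holds here too. I go 1 cm lower (tips ≈0.022), then approach again.

Request:
apply_moves([
  [[0, 0, -0.3], 0],
  [[0, 0, -0.6], 0],
  [[0, 0, -0.8], 0],
  [[0, 0, -1], 0],
  [[0, 0.6, -1], 0],
  [[0, 1.2, -1], 0],
  [[0, 1.8, -1], 0],
  [[0, 2.3, -1], 0],
  [[0, 2.7, -1], 0],
  [[0, 3, -1], 0],
])

```text
clock: 10.85
tool_pos: [0.5537, -0.071, -0.0175]
orientation: [180.0, 0.0, -179.8]
force: [-0.3, -0.5, -0.4]
opening: 0.04
```

Request:
apply_moves([
  [[0, 0.2, 0], 0],
  [[0, 0.4, 0], 0],
  [[0, 0.55, 0], 0],
  [[0, 0.7, 0], 0],
  [[0, 0.8, 0], 0],
  [[0, 0.9, 0], 0],
  [[0, 1.0, 0], 0],
  [[0, 1.1, 0], 0],
  [[0, 1.2, 0], 0],
  [[0, 1.3, 0], 0],
])

```text
clock: 11.85
tool_pos: [0.5535, -0.0587, -0.0175]
orientation: [-180.0, -0.0, -179.8]
force: [-0.2, -2.3, 0.1]
opening: 0.0398
```

Request:
apply_moves([
  [[0, 0.1, 0], 0],
  [[0, 0.2, 0], 0],
  [[0, 0.3, 0], 0],
  [[0, 0.4, 0], 0],
  [[0, 0.5, 0], 0],
  [[0, 0.6, 0], 0],
  [[0, 0.7, 0], 0],
  [[0, 0.8, 0], 0],
  [[0, 0.9, 0], 0],
  [[0, 1.0, 0], 0],
])

```text
clock: 12.85
tool_pos: [0.5536, -0.0485, -0.0176]
orientation: [-180.0, -0.0, -179.8]
force: [0.5, -1.9, -0.0]
opening: 0.04
```

```bash
python3 - <<'E'
from h import *
np.set_printoptions(precision=4,suppress=True)
p,D=ctrl.snapshot("side");o=ctrl.get_obs();print(o['clock'],o['tool_pos'],o['force'])
cv2.imwrite("pics/side7.png",cv2.resize(p[100:300,230:460],None,fx=3,fy=3,interpolation=cv2.INTER_CUBIC))
E
```

```text
12.9 [ 0.5537 -0.0483 -0.0175] [-0.4624 -2.1754 -0.217 ]
```

View pics/side7.png

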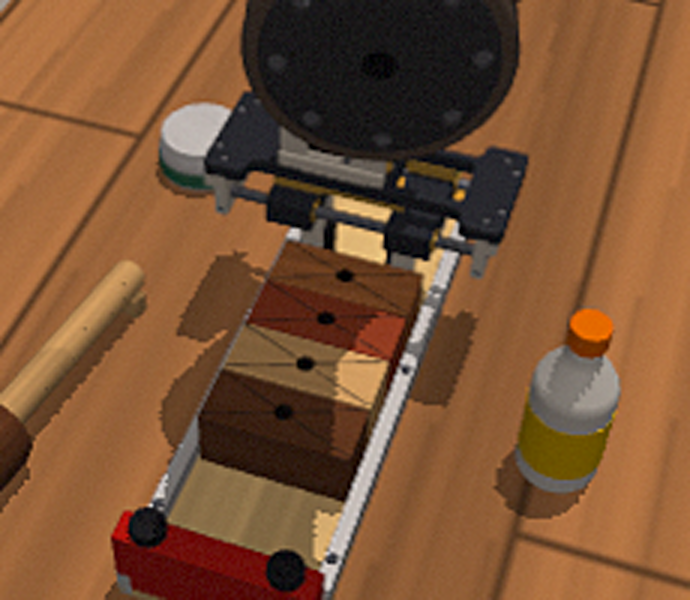

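The whole row is moving as one closed train (dots (345,275) to (283,411)) at about 2 N. I keep going at a steady 20–25 mm/s.

Request:
apply_moves([
  [[0, 0.15, 0], 0],
  [[0, 0.35, 0], 0],
  [[0, 0.6, 0], 0],
  [[0, 0.85, 0], 0],
  [[0, 1.1, 0], 0],
  [[0, 1.35, 0], 0],
  [[0, 1.6, 0], 0],
  [[0, 1.85, 0], 0],
  [[0, 2.1, 0], 0],
  [[0, 2.35, 0], 0],
])

```text
clock: 13.9
tool_pos: [0.5536, -0.0248, -0.0176]
orientation: [-180.0, -0.0, -179.8]
force: [0.8, -2.3, -0.1]
opening: 0.0402
```

Request:
apply_moves([
  [[0, 0.25, 0], 0],
  [[0, 0.5, 0], 0],
  [[0, 0.75, 0], 0],
  [[0, 1, 0], 0],
  [[0, 1.2, 0], 0],
  [[0, 1.4, 0], 0],
  [[0, 1.6, 0], 0],
  [[0, 1.75, 0], 0],
  [[0, 1.85, 0], 0],
  [[0, 1.95, 0], 0],
])

```text
clock: 14.9
tool_pos: [0.5536, -0.0055, -0.0176]
orientation: [-180.0, -0.0, -179.8]
force: [0.1, -1.9, 0.7]
opening: 0.0398
```

```bash
python3 - <<'E'
from h import *
np.set_printoptions(precision=4,suppress=True)
p,D=ctrl.snapshot("side");o=ctrl.get_obs();print(o['clock'],o['tool_pos'],o['force'])
cv2.imwrite("pics/side8.png",cv2.resize(p[100:300,230:460],None,fx=3,fy=3,interpolation=cv2.INTER_CUBIC))
E
```

```text
14.95 [ 0.5536 -0.0054 -0.0176] [-0.3011 -1.5476  1.2596]
```

View pics/side8.png

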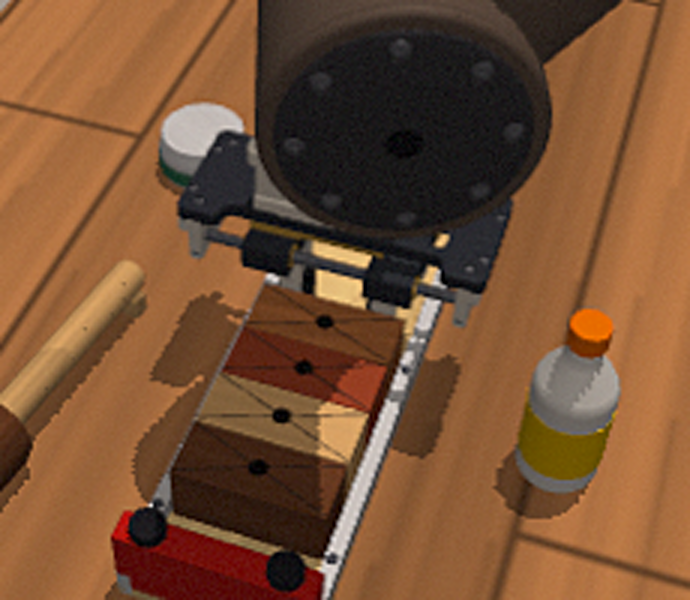

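The train is still closed and flat, with dots (325,321) to (258,467) and 35 mm or so to go. The glue bottle is clear of the hand.

Request:
apply_moves([
  [[0, 0.2, 0], 0],
  [[0, 0.4, 0], 0],
  [[0, 0.65, 0], 0],
  [[0, 0.9, 0], 0],
  [[0, 1.15, 0], 0],
  [[0, 1.4, 0], 0],
  [[0, 1.65, 0], 0],
  [[0, 1.9, 0], 0],
  [[0, 2.1, 0], 0],
  [[0, 2.3, 0], 0],
])

```text
clock: 15.95
tool_pos: [0.5536, 0.0177, -0.0175]
orientation: [180.0, -0.0, -179.8]
force: [0.6, -3.4, -0.0]
opening: 0.0399
```

Request:
apply_moves([
  [[0, 0.1, 0], 0],
  [[0, 0.2, 0], 0],
  [[0, 0.3, 0], 0],
  [[0, 0.4, 0], 0],
  [[0, 0.5, 0], 0],
  [[0, 0.55, 0], 0],
  [[0, 0.6, 0], 0],
  [[0, 0.65, 0], 0],
  [[0, 0.7, 0], 0],
  [[0, 0.75, 0], 0],
])

```text
clock: 16.95
tool_pos: [0.5536, 0.025, -0.0175]
orientation: [180.0, -0.0, -179.8]
force: [0.4, -3.2, 0.1]
opening: 0.0404
```

```bash
python3 - <<'E'
from h import *
np.set_printoptions(precision=4,suppress=True)
p,D=ctrl.snapshot("side");o=ctrl.get_obs();print(o['clock'],o['tool_pos'],o['force'])
cv2.imwrite("pics/side9.png",cv2.resize(p[120:320,230:460],None,fx=3,fy=3,interpolation=cv2.INTER_CUBIC))
E
```

```text
17.0 [ 0.5536  0.0251 -0.0176] [ 0.1146 -2.0872  0.4603]
```

View pics/side9.png

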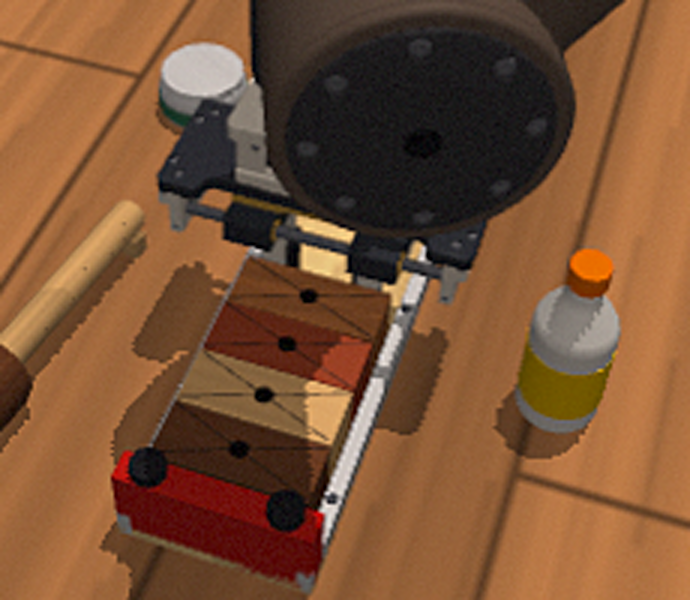

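Only a few mm are left: the dark stave is just behind the stop, with its dot at (239,449). I creep at 5 mm/s and watch the force.

Request:
apply_moves([
  [[0, 0.05, 0], 0],
  [[0, 0.1, 0], 0],
  [[0, 0.15, 0], 0],
  [[0, 0.2, 0], 0],
  [[0, 0.25, 0], 0],
  [[0, 0.3, 0], 0],
  [[0, 0.35, 0], 0],
  [[0, 0.4, 0], 0],
])

```text
clock: 17.8
tool_pos: [0.5537, 0.029, -0.0175]
orientation: [180.0, 0.0, -179.8]
force: [-0.6, -2.5, 0.5]
opening: 0.0397
```

Request:
apply_moves([
  [[0, 0.04, 0], 0],
  [[0, 0.08, 0], 0],
  [[0, 0.12, 0], 0],
  [[0, 0.16, 0], 0],
])

```text
clock: 18.2
tool_pos: [0.5532, 0.0292, -0.0175]
orientation: [-179.9, -0.1, -179.8]
force: [1.4, -11.7, 2.0]
opening: 0.04
```

The TCP stopped at y=0.0292 while the command went 1.5 mm on, and the force rose from 2.5 to 11.7 N. The row is home. I back straight off, then go up.

Request:
apply_moves([
  [[0, 0, 0], 0],
  [[0, -0.2, 0], 0],
  [[0, -0.6, 0], 0],
  [[0, -1.2, 0], 0],
  [[0, -2, 0], 0],
  [[0, -3, 0], 0],
  [[0, -4, 0], 0],
  [[0, -5, 0], 0],
  [[0, -6, 0], 0],
  [[0, -7, 0], 0],
])

```text
clock: 19.2
tool_pos: [0.5536, -0.0404, -0.0175]
orientation: [180.0, -0.0, -179.8]
force: [-0.5, 0.6, 0.3]
opening: 0.04
```

Request:
apply_moves([
  [[0, -3, 0], 0],
  [[0, -6, 1], 0],
  [[0, -8, 3], 0],
  [[0, -9, 6], 0],
  [[0, -9, 9], 0],
  [[0, -9, 12], 0],
  [[0, -9, 15], 0],
  [[0, -9, 18], 0],
  [[0, -9, 20], 0],
  [[0, -9, 20], 0],
])

```text
clock: 20.2
tool_pos: [0.5554, -0.1301, 0.186]
orientation: [-180.0, 0.3, -179.8]
force: [-0.1, -0.2, -0.5]
opening: 0.0404
```

Request:
apply_moves([
  [[0, -4, 0], 0],
  [[0, -8, 0], 0],
  [[0, -12, 0], 0],
  [[0, -16, 0], 0],
  [[0, -20, 0], 0],
  [[0, -24, 0], 0],
  [[0, -26, 0], 0],
  [[0, -27, 0], 0],
  [[0, -27, 0], 0],
])

```text
clock: 21.1
tool_pos: [0.553, -0.4002, 0.1814]
orientation: [180.0, -0.1, -179.9]
force: [-0.3, 1.1, 1.2]
opening: 0.04
```

```bash
python3 - <<'E'
from h import *
np.set_printoptions(precision=4,suppress=True)
o=ctrl.get_obs();print(o['clock'],o['tool_pos'],o['force'])
p,D=ctrl.snapshot("top");np.save('pics/top10.npy',D)
cv2.imwrite("pics/top10.png",cv2.resize(p[120:310,225:425],None,fx=3,fy=3,interpolation=cv2.INTER_CUBIC))
p,D=ctrl.snapshot("side");np.save('pics/side10.npy',D)
cv2.imwrite("pics/side10.png",cv2.resize(p[120:320,180:440],None,fx=3,fy=3,interpolation=cv2.INTER_CUBIC))
E
```

```text
21.1 [ 0.553  -0.4002  0.1814] [-0.3234  1.0745  1.2129]
```

View pics/top10.png

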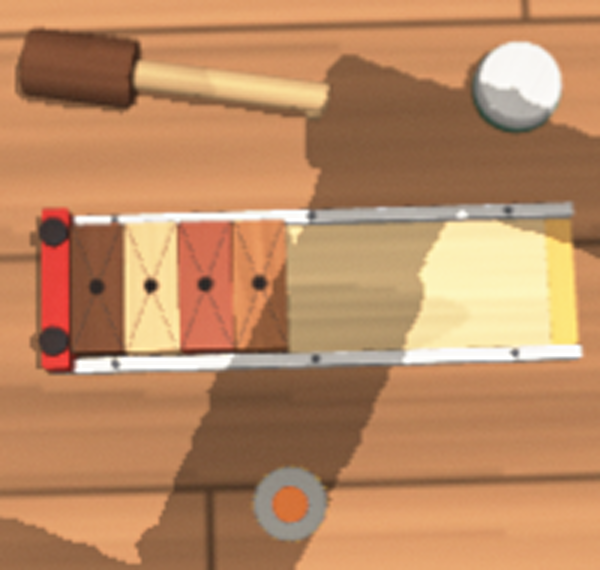

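View pics/side10.png

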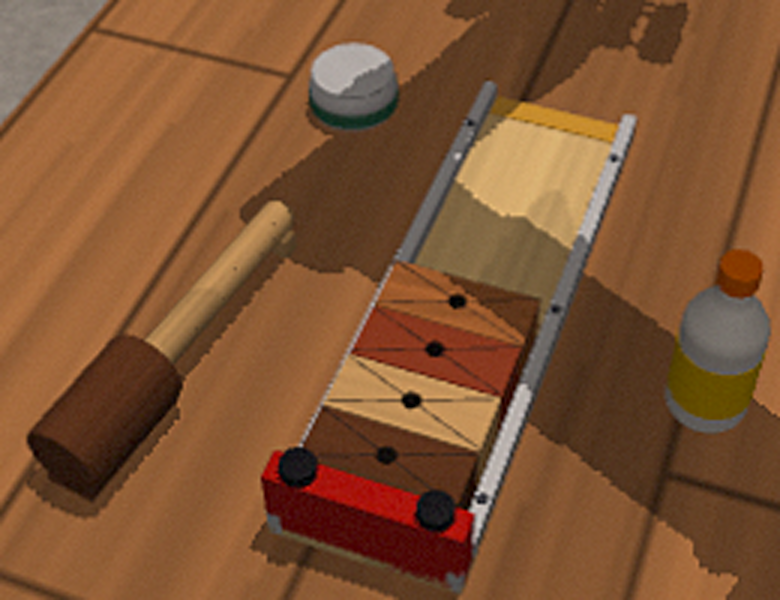

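```bash
python3 - <<'E'
from h import *
np.set_printoptions(precision=4,suppress=True)
for nm,x,y,z in [('k',53,232,.068),('k',53,342,.068),('s2',97,287,.053),('s1',150.5,286,.053),('s4',205,284.5,.053),('s3',259.5,283.5,.053),('glue',290,505,.13),('wax',517,86,.035)]:
    u,v=225+x/3-.33,120+y/3-.33;print('top',nm,atz('top',u,v,z))
for nm,x,y,z in [('k',297,467,.068),('k',436,511,.068),('s2',387,455,.053),('s1',411,400,.053),('s4',434,349,.053),('s3',458,301,.053)]:
    u,v=180+x/3-.33,120+y/3-.33;print('side',nm,atz('side',u,v,z))
E
```

```text
top k [0.5946 0.2099 0.068 ]
top k [0.514  0.2099 0.068 ]
top s2 [0.5554 0.1798 0.053 ]
top s1 [0.5551 0.1404 0.053 ]
top s4 [0.5551 0.1003 0.053 ]
top s3 [0.5547 0.0603 0.053 ]
top glue [0.3941 0.042  0.13  ]
top wax [ 0.7045 -0.1399  0.035 ]
side k [0.5921 0.2143 0.068 ]
side k [0.5122 0.2142 0.068 ]
side s2 [0.553  0.1811 0.053 ]
side s1 [0.5535 0.1412 0.053 ]
side s4 [0.5536 0.1015 0.053 ]
side s3 [0.5524 0.0612 0.053 ]
```

```bash
python3 -c "
from plant import ctrl
print(ctrl.get_obs()['qvel'].round(2));print(ctrl.close_job())"
```

```text
[ 0.87 -0.72 -0.07  0.11  0.05  0.11]
the job is handed in; nothing more can be done
None
```

The row of four staves is pushed home against the red stop with no gap visible, and the job is handed in; it gave no verdict.

- **Push:** I pushed with both fingertips behind the mid-brown stave, at about 20 mm/s and slower near the stop. The push force was 2–3 N on the way. At the end the fingers stopped moving and the force rose to 11.7 N, far below the 60 N limit. I then backed off along the channel, raised the hand and moved it well clear.
- **First approach missed:** The fingers first passed over the last stave without touching it. The depth image showed the tips about 41 mm higher than the reported TCP height, so the reported z reads low. I backed off, went down 4 cm and pushed again.
- **Final checks, top camera:** The stave centres are 40 mm apart. The farthest is 149.6 mm from the stop's centre, against a limit of 155 mm, where a fully closed row gives 150 mm.
- **Final checks, other:** The staves look flat in both views. The glue bottle and tin measured within 1 mm of where they were. The mallet I compared only by eye, and it looks unmoved.
- **Disagreement:** The side camera puts the farthest stave at about 153 mm. Its view of the stop's knobs is about 4 mm off the top camera's. Its stave spacing also comes out at 40 mm.

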